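Turn a glass block round in the angle vise to present its rough bevel

ROBOT

A 6-joint arm with a two-finger parallel gripper is mounted at the origin on a cart in front of the work surface, level with it; the furniture and walls round the work are solid. World frame = base frame: x ahead of the robot, y to its left, z up, the work surface at z = 0. Lengths are in m, angles in rad, forces in N, time in s.
With the tool pointing down it reaches from about 0.25 to 0.775 m from the base axis. Payload 4 kg.
Tool frame: the origin (TCP) lies on the mounting face of the last link; the fingertips stand 199 mm ahead of it and the grasp point (between the pads) lies 180 mm ahead of it; z points along the fingers, y is the line along which they close (so a half turn about z gives the same grasp; the last joint's range is limited). The gripper opens to 94 mm and grips with 3 to 60 N. Pads are 16 mm wide; open, the fingers measure 119 mm over their backs; the gripper's body (75 mm by 177 mm) begins 78 mm behind the grasp point.
Start: joints at [-1.349, 0.087, 1.371, -0, 1.684, -0.103], TCP at [0.176, -0.521, 0.405] pointing down, gripper open.
Joint ranges: [-3.1, 3.1], [-0.76, 2.03], [0.27, 2.55], [-1.08, 4.22], [0.17, 2.65], [-2.57, 2.57]. Speed limits (rad/s): [2.79, 2.79, 3.14, 3.14, 3.14, 3.14].

INTERFACE

Orientations are given as a unit quaternion [w, x, y, z].
In Python, from rig import r, optics, job, monitor gives the robot as it stands (r), with the cameras (optics), the job (job) and the readings (monitor).
- The arm moves only by the shell command python3 nudge.py 'ROWS' [OPENING] [FORCE]. ROWS is a JSON list that holds a single list of rows (three levels of brackets), with 1 to 8 rows, each of 4 numbers: dx, dy, dz in m, then a turn about the tool's z in rad; each row is the pose to reach, as a shift and turn from the pose commanded when the command began, along the tool's axes at that moment; what a row does not reach only later rows make up. A row lasts 1/12 s, in which the tool goes at most 0.0417 m and 0.125 rad, less where a joint would pass 70% of its speed; a pose out of reach is approached as far as the arm can. OPENING is the finger opening in m, set as the command begins (- or left out keeps the last). The fingers move at their own pace and stop on an object; FORCE is the grip in N (left out, the last holds). Time passes only in rows, so rows that do not move let the fingers close. It prints the time, the measured TCP pose, the force, the opening and the grip force at its end. Input that does not fit is refused with a message, and nothing moves.
- monitor.sense(): the state, without advancing time (a new reading comes with each control period).
- optics.get_image(name): name is "scene" or "top" or "wrist"; returns a dict with "color" (480x640x3 uint8, red, green, blue), "camera_matrix" (3x3 intrinsics, pixels), "extrinsics" (4x4, takes a point from camera to world coordinates). Camera axes: x right, y up, looking along -z (the intrinsics and any distortion apply to the point x, -y, -z); pixel columns grow to the right and rows downward; lengths in m; the calibration is good to about 2 mm. A picture is of the moment at which its call begins. There is no depth.
- job.hand_in(): hands the job in; it is judged then, once.
The state is a dict: "time_s": time; "qpos": joint angles; "dq": joint speeds; "effort": joint torques, N m; "position": TCP position; "ee_rot": TCP orientation; "contact_force": force on the tool from outside, world axes, zero at the start; "torque": the same for the moment, N m; "grip_width": finger opening in m; "grip_force": force on a finger pad.
Only numpy, scipy, OpenCV 4.12 (cv2) and the standard library are available. Lean on these libraries where they do the work, as an engineer would, in place of code of your own. Each camera call takes 0.05 s, during which the arm holds its last target. There are 200 camera calls.

TASK

The glass block in the tilted vise has its dark polished bevel lying level on top; the white rough-sawn bevel is to be ground next. Wind the red-knobbed crank back one full turn to open the jaw, lift the block out, turn it end for end and set it gently back on the bed, flat and close along the white front rail, with the white rough bevel now level on top; then wind the crank forward again until the jaw holds the block firmly between both jaws, and let go. Leave everything else on the bench where it is.

Things in the scene. Friction and masses are not known exactly. Their poses are not given: they have to be found in the camera images.
- bed: Steel bed of the bench-fixed angle vise, 84 x 256 mm. Origin on its surface, mid-seat of the clamped block, 52 mm above the bench. z points straight out of the bed, leaning 30 degrees from vertical down the slope (towards the robot and its right); x up the slope, y along the jaw's travel, crank at its +y end. A seated block has its underside at z = 0, its long axis along y.
- rail_face (a point): On the inner face of the white front rail, half way along it, 5 mm above the bed: bed x = -22, y = 0. The rail is 10 mm high, 98 mm long (y -49 to 49). The block's lower side rests along it.
- fixed_face (a point): Middle of the fixed jaw's brown padded face: bed y = -50 mm, 20 mm above the bed. The jaw is 52 mm wide (bed x), 36 mm high, 23 mm thick. The block is clamped with one end against it.
- jaw: Sliding jaw, 60 mm wide in x at its foot, 36 mm high, 29 mm thick. Origin on the bed under its padded face (bed y = +50 mm when clamped on the block), axes as the bed's. It opens along the bed's +y, driven only by the crank: 20 mm for a full turn. It stays where the crank leaves it and keeps its clamping force.
- crank (a joint): Angle of the crank, rad: 0 at the start, jaw just closed on the block. Grows counter-clockwise seen from above (about the bed's +z), which opens the jaw; stops at -1.5 and 8.2. Takes about 3 N at the knob and stays where left. Closing, it comes up against the 100 mm block near 0 (between -0.5 and 0.2); push on to 6 to 12 N at the knob to clamp.
- spindle (a point): Axis of the crank's spindle (parallel to the bed's z), at bed x = 0, y = 135, z = 56.5 mm, level with the knob's middle. The spindle stands on a gear housing 56 x 50 x 22 mm.
- crank_knob (a point): Middle of the crank's red knob, an upright cylinder 18 mm across, 38 mm high, axis along the bed's z, from 37 to 75 mm above the bed, just over the crank arm. It spins freely on its pin, so a tool holding it can go round the spindle (32 mm radius) without turning. At crank = 0 it is straight down the slope from the spindle (bed x = -32 mm).
- block: Glass block, 0.5 kg, 100 long (y), 44 wide (x), 51 mm high (z). Origin mid-underside. Upright sides 42 mm high, gripped across the 44 mm; above them two 30 degree bevels run its length up to a flat ridge 12 mm wide: dark polished on its +x side, white rough on its -x side. At the start its axes lie along the bed's, the polished bevel up the slope and so level.
- polished_bevel (a point): Middle of the dark polished bevel: 14 mm from the block's mid-plane on its +x side, 46.6 mm above its underside.
- rough_bevel (a point): Middle of the white rough bevel: 14 mm from the block's mid-plane on its -x side, 46.6 mm above its underside.
- pad_red: Black hand pad with red underside, 55 x 90 x 22 mm, lying in front of the vise, down the slope. Bystander. Origin in the middle of its underside.
- blue_bar: Pale blue glass bar, 25 x 100 x 18 mm, lying behind the vise. Bystander. Origin in the middle of its underside.
- pad_green: Black hand pad with green underside, 55 x 90 x 22 mm, lying to the left. Bystander. Origin in the middle of its underside.
- marker_red: Red marker pen, 19 x 123 x 20 mm, lying along the front edge of the bench. Bystander. Origin in the middle of its underside.
- stone: Red-brown bench stone, 50 x 150 x 25 mm, lying at the front right of the bench. Bystander. Origin in the middle of its underside.
- polish: Round tin with a green lid, 77 mm across, 34 mm high, to the right. Bystander. Origin in the middle of its underside.
- amber: Amber glass paperweight, 61 x 61 x 45 mm, at the back. Bystander. Origin in the middle of its underside.

How it is judged:
On the way, in this order (a step that is already met when the one before it is completed fails the run):
1. the crank has been wound back a full turn and the jaw is open (value of joint crank above 5.9 rad), for 0.1 s.
2. the block has been lifted clear of the vise, held by the fingers (z of block in the frame of bed above 0.045 m and contact force between block and the fingers above 1 N), for 0.1 s.
3. the block lies flat on the bed along the front rail, rough bevel up the slope, released, the jaw still open (x of block in the frame of bed between -0.004 and 0.006 m and z of block in the frame of bed below 0.004 m and angle between the y axis of block and the y axis of bed, either way round below 0.09 rad and angle between the z axis of block and the z axis of bed, either way round below 0.07 rad and x of rough_bevel in the frame of bed above 0.005 m and value of joint crank above 2 rad and contact force between block and the fingers below 0.1 N), for 0.2 s.
At the end, for the whole second after the job is handed in: The block lies on the bed (4 mm; flat to 4, straight to 5 degrees), within 6 mm of the front rail, white rough bevel up the slope and level, within 4 mm of the fixed jaw; the sliding jaw presses on it with over 4 N; crank between -1.0 and 0.6 rad; block at rest (x of block in the frame of bed between -0.004 and 0.006 m and z of block in the frame of bed below 0.004 m and angle between the y axis of block and the y axis of bed, either way round below 0.09 rad and angle between the z axis of block and the z axis of bed, either way round below 0.07 rad and x of rough_bevel in the frame of bed above 0.005 m and y of block in the frame of bed between -0.004 and 0.004 m and contact force between jaw and block above 4 N and value of joint crank between -1 and 0.6 rad and linear speed of block below 0.01 m/s); the robot touches nothing.
It fails at once if the glass block is dropped (it moves faster than 0.5 m/s while the fingers do not hold it) (linear speed of block above 0.5 m/s and contact force between block and the fingers below 0.05 N).
It fails at once if a bystander is moved by more than 15 mm (distance of any of pad_red, blue_bar, pad_green, marker_red, stone, polish, amber from where it was at the start of the episode above 0.015 m).
It also fails if it takes over 72 s, if anything falls off the work surface, if the arm or the gripper's body presses on something with over 40 N, if the wrist force passes 120 N, or if a joint passes its speed limit or range.

## Working session

There is one attempt and no reset: what is moved stays moved. The work goes in short steps, Python scripts to look and compute and a shell command to move; the robot and the scene stay as the last step left them, time stands still between calls to the robot, and variables do not carry over. Pictures are saved under pics/ and viewed, at most 10 in all, crops included, and the job is handed in when it is done.

```bash
ls; mkdir -p pics
cat > cap.py <<'E'
import cv2,sys,numpy as np,pickle
from rig import r, optics, job, monitor
def cap(n,tag):
    d=optics.get_image(n); cv2.imwrite(f'pics/{tag}.png',cv2.cvtColor(d['color'],cv2.COLOR_RGB2BGR)); pickle.dump(d,open(f'pics/{tag}.pkl','wb')); return d
if __name__=='__main__':
    for a in sys.argv[1:]:
        n,t=a.split(':'); cap(n,t)
E
python3 cap.py scene:s0 top:t0
python3 -c "
from rig import r, optics, job, monitor
import pickle
s=monitor.sense();print(s)
for t in ['s0','t0']:
  d=pickle.load(open(f'pics/{t}.pkl','rb'));print({k:d[k].tolist() for k in d if k!='color'})"
```

```text
nudge.py
pics
rig.py
{'time_s': 0.1, 'qpos': array([-1.34912664e+00,  8.78615978e-02,  1.37209418e+00, -7.83309813e-06,
        1.68358209e+00, -1.03117587e-01]), 'dq': array([ 0.00018192, -0.00101125, -0.00379362,  0.00093926, -0.00030653,
        0.00022214]), 'effort': array([ 2.53718703e-03, -3.41250694e+01, -3.03302979e+01,  7.19023473e-02,
        3.04026261e-02, -1.11276593e-04]), 'position': array([ 0.17547148, -0.52114899,  0.40363603]), 'ee_rot': array([-9.70669826e-04,  9.86842710e-01,  1.61680304e-01, -6.15038969e-05]), 'contact_force': array([ 0.17165158,  0.23133464, -0.28240041]), 'torque': array([-0.00584266, -0.05087601, -0.00803627]), 'grip_force': 0.0, 'grip_width': 0.09378921089210633}
{'camera_matrix': [[482.856612499567, 0.0, 321.24608319502886], [0.0, 482.856612499567, 241.15039030102741], [0.0, 0.0, 1.0]], 'extrinsics': [[-0.8534567745578121, 0.4085201044078272, -0.3236091133698087, 0.15709560504624848], [-0.5211611944792894, -0.6670886800334377, 0.5323379587631955, 0.6038663044007493], [0.0015947822095334874, 0.6229799493289198, 0.7822361787873535, 1.0252849611547779], [0.0, 0.0, 0.0, 1.0]]}
{'camera_matrix': [[505.9331403654379, 0.0, 321.9994380585287], [0.0, 505.9331403654379, 240.02878642418443], [0.0, 0.0, 1.0]], 'extrinsics': [[0.014063604206143027, 0.9984186990816445, -0.054427165651442524, 0.48359824449932454], [-0.9993732106839528, 0.012266818956365447, -0.033207091410413496, -0.07000283866566644], [-0.03248693281891595, 0.05486006267594274, 0.9979654165947891, 1.1971147151525898], [0.0, 0.0, 0.0, 1.0]]}
```

View pics/s0.png

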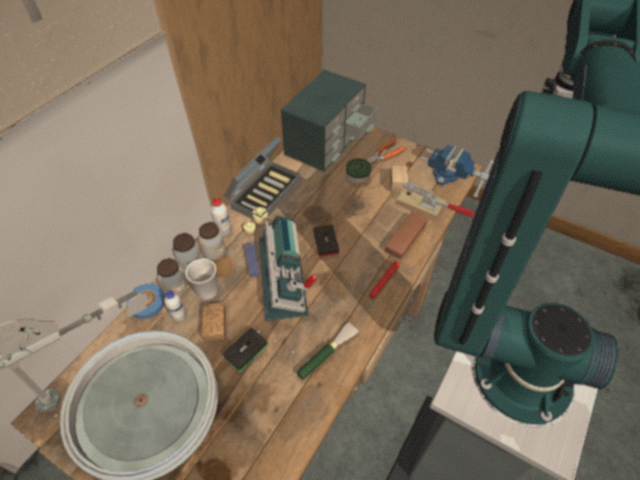

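View pics/t0.png

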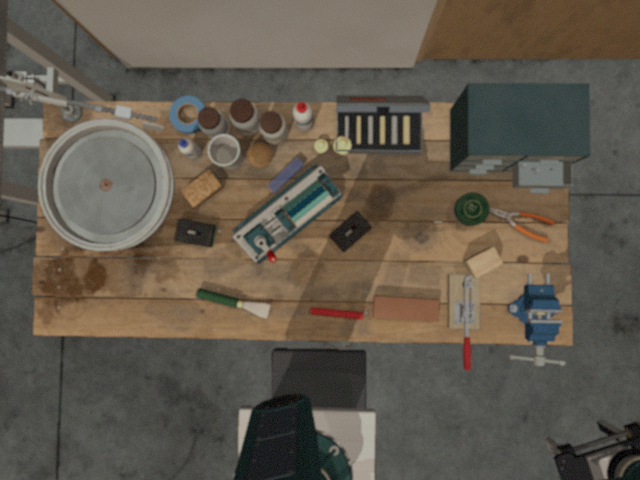

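```bash
python3 -c "
import cv2,numpy as np
a=cv2.imread('pics/t0.png')[150:280,215:360]; b=cv2.imread('pics/s0.png')[205:330,240:350]
a=cv2.resize(a,None,fx=4,fy=4,interpolation=cv2.INTER_CUBIC);cv2.imwrite('pics/t0c.png',a)
b=cv2.resize(b,None,fx=4.5,fy=4.5,interpolation=cv2.INTER_CUBIC);cv2.imwrite('pics/s0c.png',b)"
```

```text
(no output)
```

View pics/t0c.png

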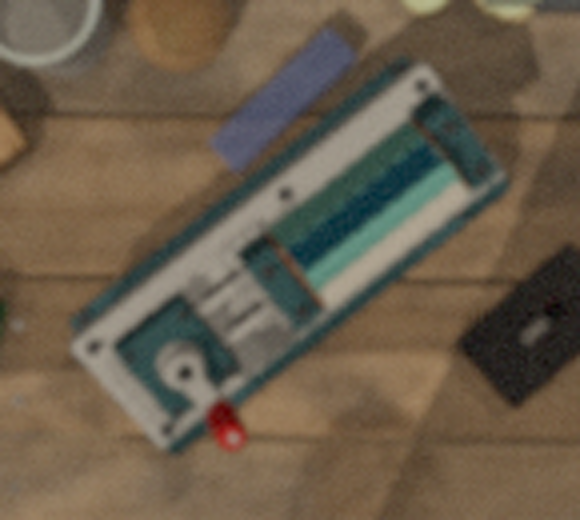

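View pics/s0c.png

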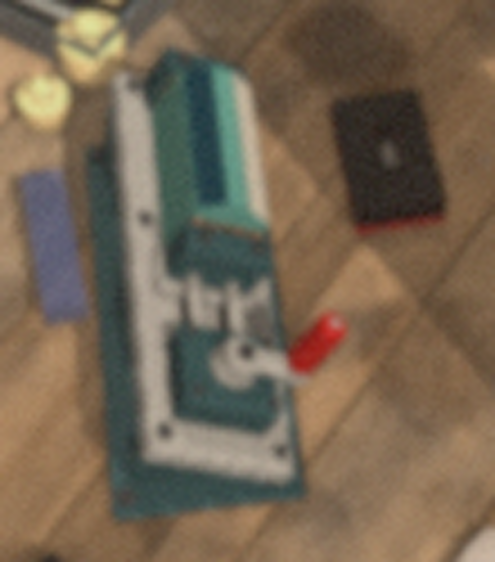

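The top view shows the vise with its crank end at bottom left and the red knob at about (271,256). The block sits between the jaws at about (303,200). The scene view agrees, with the knob at about (311,281). Next I'll fit the bed pose.

```bash
cat > fit.py <<'E'
import numpy as np,cv2,pickle
from scipy.optimize import least_squares
T,S=[pickle.load(open(f'pics/{t}.pkl','rb')) for t in('t0','s0')]
def proj(d,P):
    E=np.linalg.inv(d['extrinsics']);p=E[:3,:3]@P+E[:3,3];K=d['camera_matrix']
    return np.array([K[0,0]*p[0]/-p[2]+K[0,2],-K[1,1]*p[1]/-p[2]*1+K[1,2]])
def bed(q):
    c,s=np.cos(q[2]),np.sin(q[2]);a=np.pi/6
    R=np.array([[c*np.cos(a),-s,-c*np.sin(a)],[s*np.cos(a),c,-s*np.sin(a)],[np.sin(a),0,np.cos(a)]])
    return R,np.array([q[0],q[1],.052])
def red(d,x0,x1,y0,y1):
    h=cv2.cvtColor(d['color'],cv2.COLOR_RGB2HSV);m=((h[...,0]<8)|(h[...,0]>172))&(h[...,1]>150)&(h[...,2]>70)
    v,u=np.nonzero(m[y0:y1,x0:x1]);return np.array([u.mean()+x0,v.mean()+y0]),len(u)
if __name__=='__main__':
    kt,n1=red(T,255,290,240,270);ks,n2=red(S,295,325,265,300);print(kt,n1,ks,n2)
    t=lambda x,y:np.array([x/4+215,y/4+150]);s=lambda x,y:np.array([x/4.5+240,y/4.5+205])
    obs=[(T,kt,(-32,135,56.5)),(S,ks,(-32,135,56.5)),
     (T,t(418,65),(42,'a',0)),(T,t(505,180),(-42,'a',0)),(T,t(75,347),(42,'b',0)),(T,t(165,445),(-42,'b',0)),
     (S,s(118,75),(42,'a',0)),(S,s(148,460),(42,'b',0)),(S,s(293,478),(-42,'b',0)),
     (T,t(297,272),(0,50,36))]
    def f(q):
        R,p=bed(q);o=[]
        for d,uv,b in obs:
            y={'a':q[3],'b':q[3]+.256}.get(b[1]) if isinstance(b[1],str) else b[1]/1e3
            o.append(proj(d,p+R@np.array([b[0]/1e3,y,b[2]/1e3]))-uv)
        return np.ravel(o)
    r=least_squares(f,[.55,.0,.7,-.09],loss='soft_l1');print(r.x.round(4));print(f(r.x).reshape(-1,2).round(1).tolist())
    pickle.dump(r.x[:3],open('bed.pkl','wb'));print(bed(r.x)[0].round(3))
E
python3 fit.py
```

```text
[270.82539683 255.84126984] 63 [309.67777778 281.18888889] 90
[ 0.6348  0.0095  0.682  -0.0756]
[[0.2, 0.8], [0.4, -0.2], [0.7, 0.0], [-1.0, -0.8], [-3.2, 0.2], [-2.8, 1.4], [-0.8, -0.9], [-0.5, -2.4], [-0.6, -0.7], [1.5, 1.4]]
[[ 0.672 -0.63  -0.388]
 [ 0.546  0.776 -0.315]
 [ 0.5    0.     0.866]]
```

```bash
sed -i "s/q\[3\]+.256/q[4]/; s/b\[0\]\/1e3,y/(np.sign(b[0])*q[5] if abs(b[0])==42 else b[0]\/1e3),y/; s/,-.09\]/,-.09,.17,.042]/" fit.py; python3 fit.py
```

```text
[270.82539683 255.84126984] 63 [309.67777778 281.18888889] 90
[ 0.6347  0.0096  0.6843 -0.0745  0.1777  0.0419]
[[0.3, 0.9], [0.6, -0.2], [0.2, 0.4], [-1.4, -0.6], [-2.2, -0.3], [-1.8, 0.8], [-0.8, -0.5], [-0.3, -3.3], [-0.5, -1.7], [1.5, 1.5]]
[[ 0.671 -0.632 -0.387]
 [ 0.547  0.775 -0.316]
 [ 0.5    0.     0.866]]
```

```bash
cat > go.py <<'E'
import numpy as np,pickle,sys
from rig import r, optics, job, monitor
from scipy.spatial.transform import Rotation as Ro
from fit import bed
R,p=bed(pickle.load(open('bed.pkl','rb')))
def st():
    s=monitor.sense();q=s['ee_rot'];M=Ro.from_quat([q[1],q[2],q[3],q[0]]).as_matrix();return s,M
def delta(W,L,beta=None):
    "tool-axis shift that brings the point L ahead of TCP to world W; turn to tool-y heading beta"
    s,M=st();d=M.T@(np.array(W)-(s['position']+M[:,2]*L));b=np.arctan2(M[1,1],M[0,1])
    t=0 if beta is None else (b-beta+np.pi)%(2*np.pi)-np.pi
    print('d',d.round(4),'turn',round(t,3),'q6',s['qpos'][5].round(3),'t',s['time_s']);return d
def B(x,y,z): return p+R@np.array([x,y,z])/1e3
E
python3 -c "
from go import *
delta([.58,.02,.42],0,-.887);print(B(-32,135,56.5),B(0,0,0))"
```

```text
d [ 0.5561 -0.3838 -0.0155] turn -0.359 q6 -0.103 t 0.1
[0.50596351 0.07886997 0.08493044] [0.63466791 0.00964559 0.052     ]
```

```bash
python3 nudge.py '[[[0.033,-0.023,0,0],[0.066,-0.046,0,0],[0.099,-0.069,0,0],[0.132,-0.092,0,0],[0.165,-0.115,0,0],[0.198,-0.138,0,0],[0.231,-0.161,0,0],[0.264,-0.184,0,0]]]' - ; python3 nudge.py '[[[0.033,-0.023,0,-0.05],[0.066,-0.046,0,-0.1],[0.099,-0.069,0,-0.15],[0.132,-0.092,0,-0.2],[0.165,-0.115,0,-0.25],[0.198,-0.138,0,-0.3],[0.231,-0.161,0,-0.36],[0.264,-0.184,0,-0.36]]]'; python3 cap.py wrist:w1; python3 -c "
from go import *
delta([.58,.02,.42],0,-.887)
d=pickle.load(open('pics/w1.pkl','rb'));print(d['camera_matrix'],d['extrinsics'])"
```

```text
time_s: 0.77
position: [0.3675, -0.2607, 0.4043]
ee_rot: [-0.0, 0.987, 0.161, -0.0]
contact_force: [0.5, -0.7, 0.6]
grip_width: 0.0939
grip_force: 0.0
time_s: 1.43
position: [0.5592, -0.002, 0.4041]
ee_rot: [-0.0, 0.942, 0.337, -0.0]
contact_force: [0.1, -0.8, 0.5]
grip_width: 0.0939
grip_force: 0.0
d [ 0.0248 -0.0017 -0.0169] turn 0.008 q6 0.782 t 1.4833
[[342.09395103   0.         315.72217597]
 [  0.         342.09395103 237.55483745]
 [  0.           0.           1.        ]] [[ 0.63323802  0.7491637   0.19432795  0.61450987]
 [-0.77395588  0.61339972  0.15726755  0.04512729]
 [-0.00138157 -0.24998905  0.96824768  0.38505579]
 [ 0.          0.          0.          1.        ]]
```

View pics/w1.png

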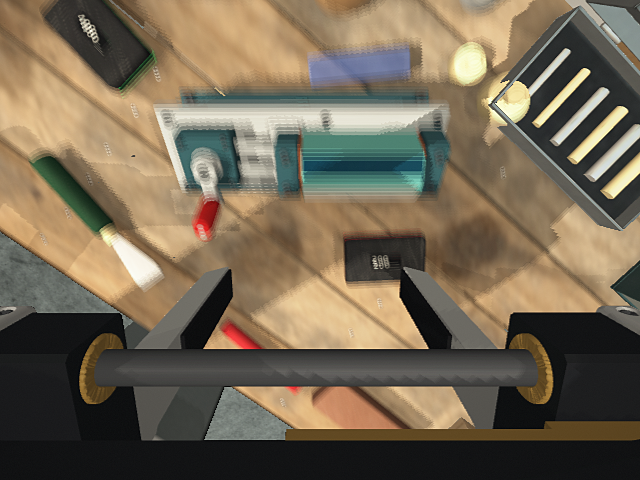

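```bash
python3 nudge.py '[[[0,0,0,0],[0,0,0,0],[0,0,0,0]]]' ; python3 cap.py wrist:w2 top:t2; python3 -c "
import cv2
a=cv2.imread('pics/w2.png')[85:255,145:465]
cv2.imwrite('pics/w2c.png',cv2.resize(a,None,fx=2.5,fy=2.5,interpolation=cv2.INTER_CUBIC))"
```

```text
time_s: 1.73
position: [0.558, -0.0048, 0.4043]
ee_rot: [0.0, 0.942, 0.335, -0.001]
contact_force: [-1.0, -0.1, -0.2]
grip_width: 0.0937
grip_force: 0.0
```

View pics/w2c.png

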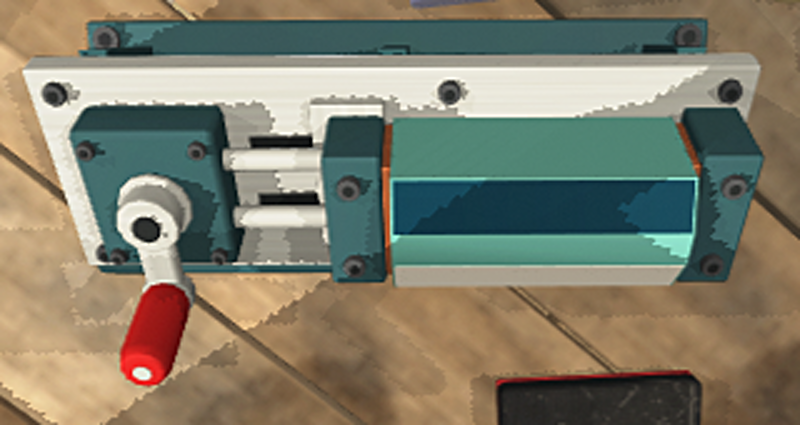

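```bash
cat > fit2.py <<'E'
from fit import *
W=pickle.load(open('pics/w2.pkl','rb'))
w=lambda x,y:np.array([(x+.5)/2.5+144.5,(y+.5)/2.5+84.5])
O=[(24,60,42,.1777,0),(758,58,42,-.0745,0),(392,180,22,50,42),(697,178,22,-50,42),(390,235,6,50,51),(693,234,6,-50,51),(393,266,-6,50,51),(690,263,-6,-50,51),(393,286,-22,50,42),(676,283,-22,-50,42),(143,373,-32,135,75)]
kt,_=red(T,255,290,240,270);ks,_=red(S,295,325,265,300)
def f(q):
    R,p=bed(q);p=p+[0,0,q[5]];o=[]
    for u,v,x,y,z in O:
        y=q[3] if y==-.0745 else q[4] if y==.1777 else y/1e3
        o.append(proj(W,p+R@[x/1e3,y,z/1e3])-w(u,v))
    return np.ravel(o+[5e3*np.array([q[5]/5,0])]) if 0 else np.ravel(o)
r=least_squares(lambda q:np.append(f(q),q[5]*500),[.63,.01,.68,-.07,.18,0]);print(r.x.round(4));print(f(r.x).reshape(-1,2).round(1).tolist())
R,p=bed(r.x)
for d,k in((T,kt),(S,ks)): print(proj(d,p+R@[-.032,.135,.0565])-k)
pickle.dump(r.x[:3],open('bed.pkl','wb'))
E
python3 fit2.py; python3 -c "
from go import *
k=B(-32,135,60);print(k,B(0,0,0)); delta(k+np.array([0,0,.06]),.189,-.887)"
```

```text
[ 0.6347  0.011   0.6874 -0.0751  0.1758  0.0017]
[[0.0, 1.4], [0.0, 0.5], [-0.8, -0.8], [1.1, -0.6], [0.4, 0.2], [0.9, -0.0], [-0.3, -0.4], [-0.9, 0.2], [0.6, -0.0], [-1.2, 0.6], [0.0, -1.0]]
[-0.16448088  0.95836825]
[0.43857179 0.11683469]
[0.50446085 0.07867886 0.08796152] [0.63473185 0.0109645  0.052     ]
d [ 0.0116 -0.0989  0.0679] turn -0.001 q6 0.777 t 1.8333
```

```bash
python3 nudge.py '[[[0.003,-0.030,0.01,0],[0.008,-0.065,0.03,0],[0.0116,-0.099,0.055,0],[0.0116,-0.099,0.068,0],[0.0116,-0.099,0.068,0],[0.0116,-0.099,0.068,0]]]' 0.045 ; python3 cap.py wrist:w3; python3 -c "
from go import *
delta(B(-32,135,60),.189,-.8834)
from fit import proj,red
d=pickle.load(open('pics/w3.pkl','rb'));print(red(d,0,640,0,480),proj(d,B(-32,135,56.5)),proj(d,B(-32,135,75)))"
```

```text
time_s: 2.33
position: [0.5044, 0.0791, 0.3366]
ee_rot: [0.0, 0.942, 0.335, -0.0]
contact_force: [-0.5, -0.8, 0.7]
grip_width: 0.0575
grip_force: 0.0
d [-0.0009 -0.0006  0.0609] turn -0.004 q6 0.932 t 2.3833
(array([351.25587566, 321.63646702]), 2638) [318.49970474 252.62152755] [318.71474641 272.77693766]
```

View pics/w3.png

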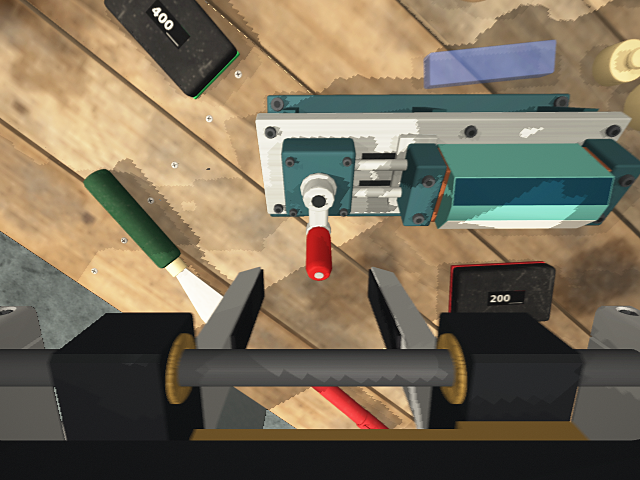

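The knob's top dot is at (318,274) against a predicted (319,273), so the fit is good. The open fingers straddle the knob's column.

```bash
python3 nudge.py '[[[-0.001,0,0.03,-0.004],[-0.001,0,0.06,-0.004],[-0.001,0,0.06,-0.004],[-0.001,0,0.06,-0.004]]]' 0.04; python3 nudge.py '[[[0,0,0,0],[0,0,0,0],[0,0,0,0],[0,0,0,0],[0,0,0,0],[0,0,0,0]]]' 0.01 30; python3 -c "
from go import *
delta(B(-32,135,60),.189,-.8834)
a=np.arange(1,25)*np.pi/12
for t in a: print('%.3f %.4f %.4f'%(t,.032*(1-np.cos(t))*.866,.032*np.sin(t)),'%.4f'%(-.016*(1-np.cos(t))))"
```

```text
time_s: 2.72
position: [0.5044, 0.0783, 0.2767]
ee_rot: [-0.0, 0.942, 0.337, -0.001]
contact_force: [0.6, 0.0, 0.5]
grip_width: 0.0401
grip_force: 0.0
time_s: 3.22
position: [0.5048, 0.0791, 0.2786]
ee_rot: [0.001, 0.941, 0.338, 0.002]
contact_force: [1.5, -2.3, 5.1]
grip_width: 0.0175
grip_force: 30.0
d [-0.001  -0.0006  0.0016] turn 0.001 q6 0.927 t 3.2167
0.262 0.0009 0.0083 -0.0005
0.524 0.0037 0.0160 -0.0021
0.785 0.0081 0.0226 -0.0047
1.047 0.0139 0.0277 -0.0080
1.309 0.0205 0.0309 -0.0119
1.571 0.0277 0.0320 -0.0160
1.833 0.0349 0.0309 -0.0201
2.094 0.0416 0.0277 -0.0240
2.356 0.0473 0.0226 -0.0273
2.618 0.0517 0.0160 -0.0299
2.880 0.0545 0.0083 -0.0315
3.142 0.0554 0.0000 -0.0320
3.403 0.0545 -0.0083 -0.0315
3.665 0.0517 -0.0160 -0.0299
3.927 0.0473 -0.0226 -0.0273
4.189 0.0416 -0.0277 -0.0240
4.451 0.0349 -0.0309 -0.0201
4.712 0.0277 -0.0320 -0.0160
4.974 0.0205 -0.0309 -0.0119
5.236 0.0139 -0.0277 -0.0080
5.498 0.0081 -0.0226 -0.0047
5.760 0.0037 -0.0160 -0.0021
6.021 0.0009 -0.0083 -0.0005
6.283 0.0000 -0.0000 -0.0000
```

```bash
python3 nudge.py '[[[0.0009,0.0083,-0.0005,0],[0.0037,0.016,-0.0021,0],[0.0081,0.0226,-0.0047,0],[0.0139,0.0277,-0.008,0],[0.0205,0.0309,-0.0119,0],[0.0277,0.032,-0.016,0],[0.0277,0.032,-0.016,0]]]'; python3 cap.py wrist:w4;  python3 -c "
from go import *
delta(B(0,103,60),.189,-.8834)"
```

```text
time_s: 3.8
position: [0.5461, 0.0708, 0.2931]
ee_rot: [0.002, 0.941, 0.337, -0.002]
contact_force: [-2.1, -7.2, 4.5]
grip_width: 0.0177
grip_force: 30.0
d [ 0.0015 -0.001   0.0001] turn 0.001 q6 0.911 t 3.85
```

```bash
python3 nudge.py '[[[0.0072,-0.0011,-0.0041,0],[0.0139,-0.0043,-0.008,0],[0.0196,-0.0094,-0.0113,0],[0.024,-0.016,-0.0139,0],[0.0268,-0.0237,-0.0155,0],[0.0277,-0.032,-0.016,0],[0.0277,-0.032,-0.016,0]]]' | sed -n '2p;4,5p'
python3 nudge.py '[[[-0.0009,-0.0083,0.0005,0],[-0.0037,-0.016,0.0021,0],[-0.0081,-0.0226,0.0047,0],[-0.0138,-0.0277,0.008,0],[-0.0205,-0.0309,0.0119,0],[-0.0277,-0.032,0.016,0],[-0.0277,-0.032,0.016,0]]]' | sed -n '2p;4,5p'
python3 -c "
from go import *
delta(B(0,167,60),.189,-.8834)"
```

```text
position: [0.5471, 0.1149, 0.3106]
contact_force: [0.4, -0.9, 7.0]
grip_width: 0.0174
position: [0.5053, 0.1205, 0.2937]
contact_force: [3.2, -5.6, 3.8]
grip_width: 0.0172
d [ 0.0004 -0.0011  0.0008] turn 0.001 q6 1.009 t 5.0167
```

```bash
python3 nudge.py '[[[-0.0072,0.0011,0.0041,0],[-0.0138,0.0043,0.008,0],[-0.0196,0.0094,0.0113,0],[-0.024,0.016,0.0139,0],[-0.0268,0.0237,0.0155,0],[-0.0277,0.032,0.016,0],[-0.0277,0.032,0.016,0],[-0.0277,0.032,0.016,0]]]' | sed -n '2p;4,5p'
python3 -c "
from go import *
delta(B(-32,135,60),.189,-.8834)"
python3 nudge.py '[[[0,0,0,0],[0,0,0,0],[0,0,0,0],[0,0,0,0],[0,0,0,0]]]' 0.04
python3 nudge.py '[[[0,0,-0.02,0],[0,0,-0.05,0],[0,0,-0.08,0],[0,0,-0.08,0],[0,0,-0.08,0]]]' | sed -n 2p
python3 cap.py wrist:w5; python3 -c "
from go import *
h=B(0,0,0); 
# grip point: horizontal offset -13.5mm, tips at v=+20 ; pre 80 above
e=np.array([np.cos(.6874),np.sin(.6874),0]);
delta(h+e*-.0135+[0,0,.020],.199,.6874)"
```

```text
position: [0.5046, 0.0792, 0.2784]
contact_force: [-0.5, 0.6, 8.0]
grip_width: 0.0174
d [-0.001   0.0002  0.0015] turn 0.001 q6 0.927 t 5.6833
time_s: 6.1
position: [0.5038, 0.0795, 0.2759]
ee_rot: [-0.0, 0.941, 0.338, -0.001]
contact_force: [-0.4, 0.2, -0.0]
grip_width: 0.0399
grip_force: 0.0
position: [0.5044, 0.0795, 0.3587]
d [0.0438 0.1359 0.0857] turn -1.569 q6 0.927 t 6.5667
```

View pics/w5.png

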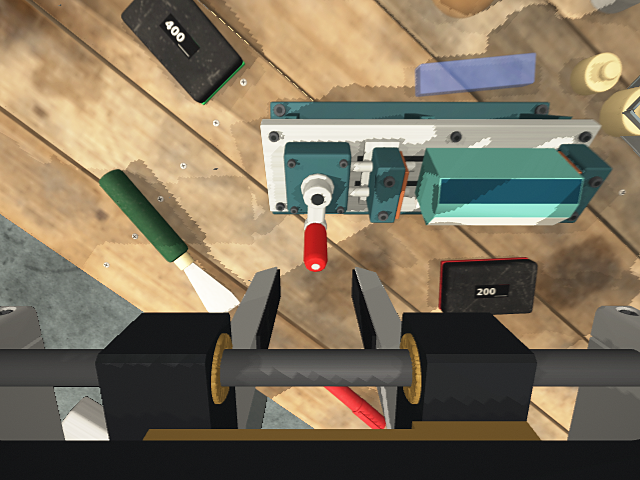

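The jaw has opened, with its pad at about (404,185) and the block end at about (425,185). The block is still in place. Next I'll move over it and turn.

```bash
python3 nudge.py '[[[0.006,0.02,0,-0.12],[0.012,0.04,0,-0.24],[0.018,0.06,0,-0.36],[0.024,0.08,0,-0.48],[0.03,0.1,0,-0.6],[0.036,0.12,0,-0.72],[0.044,0.136,0,-0.84],[0.044,0.136,0,-0.96]]]' 0.061 | sed -n 2p; python3 nudge.py '[[[0,0,0,-0.12],[0,0,0,-0.24],[0,0,0,-0.36],[0,0,0,-0.48],[0,0,0,-0.609],[0,0,0,-0.609],[0,0,0,-0.609]]]'; python3 cap.py wrist:w6;python3 -c "
from go import *
h=B(0,0,0); 
e=np.array([np.cos(.6874),np.sin(.6874),0]);
delta(h+e*-.0135+[0,0,.020],.199,.6874)
d=pickle.load(open('pics/w6.pkl','rb'))
from fit import proj
for x,y,z in((22,50,42),(22,-50,42),(-6,50,51),(-6,-50,51)):print(proj(d,B(x,y,z)).round())"
```

```text
position: [0.6261, 0.0007, 0.3527]
time_s: 7.82
position: [0.6242, 0.0024, 0.3544]
ee_rot: [-0.002, 0.429, 0.903, -0.001]
contact_force: [-0.9, 0.2, -1.0]
grip_width: 0.0612
grip_force: 0.0
d [-0.0006  0.0006  0.0838] turn -0.003 q6 -0.771 t 7.8667
[333. 186.]
[332. 319.]
[292. 185.]
[294. 315.]
```

View pics/w6.png

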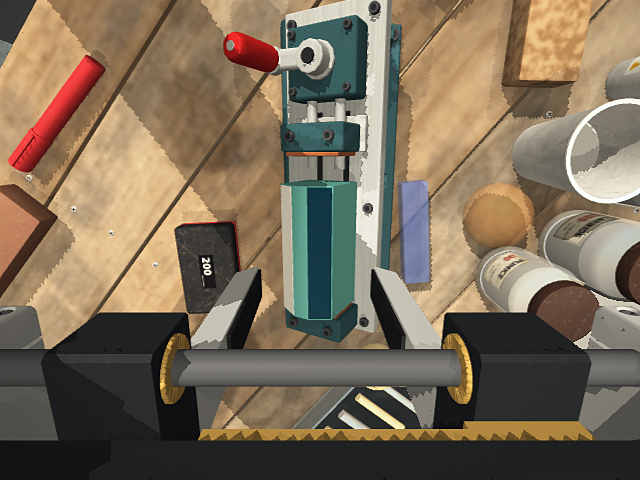

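Measured block edges match the prediction, with the dark bevel edge at (333,186) to (332,319). I'll descend with one finger on each side.

```bash
python3 nudge.py '[[[-0.0006,0.0006,0.03,0],[-0.0006,0.0006,0.055,0],[-0.0006,0.0006,0.07,0],[-0.0006,0.0006,0.08,0],[-0.0006,0.0006,0.084,0],[-0.0006,0.0006,0.084,0],[-0.0006,0.0006,0.084,0]]]' 0.060; python3 nudge.py '[[[0,0,0,0],[0,0,0,0],[0,0,0,0],[0,0,0,0]]]' 0.03 8;python3 -c "
from go import *
h=B(0,0,0); 
e=np.array([np.cos(.6874),np.sin(.6874),0]);
delta(h+e*-.0135+[0,0,.020],.199,.6874)"; python3 cap.py wrist:w7
```

```text
time_s: 8.45
position: [0.6256, 0.0022, 0.2736]
ee_rot: [0.001, 0.428, 0.904, 0.0]
contact_force: [0.9, 0.4, 0.4]
grip_width: 0.0601
grip_force: 0.0
time_s: 8.78
position: [0.6248, 0.0013, 0.2741]
ee_rot: [0.0, 0.428, 0.904, -0.002]
contact_force: [-4.2, -3.4, 2.2]
grip_width: 0.0514
grip_force: 7.4
d [0.0015 0.0009 0.0031] turn -0.001 q6 -0.774 t 8.7833
```

```bash
python3 nudge.py '[[[0,0,-0.003,0],[0,0,-0.006,0],[0,0,-0.009,0],[0,0,-0.012,0],[0,0,-0.012,0]]]' 0.03 12;python3 nudge.py '[[[0,0,-0.003,0],[0,0,-0.006,0],[0,0,-0.009,0],[0,0,-0.012,0],[0,0,-0.012,0]]]' ;python3 cap.py wrist:w8
```

```text
time_s: 9.25
position: [0.6256, 0.0025, 0.2855]
ee_rot: [0.001, 0.428, 0.904, 0.0]
contact_force: [0.9, 0.3, -4.2]
grip_width: 0.0505
grip_force: 10.7
time_s: 9.67
position: [0.6255, 0.0023, 0.2978]
ee_rot: [0.001, 0.428, 0.904, 0.0]
contact_force: [-0.1, 1.2, -3.7]
grip_width: 0.0502
grip_force: 10.7
```

View pics/w8.png

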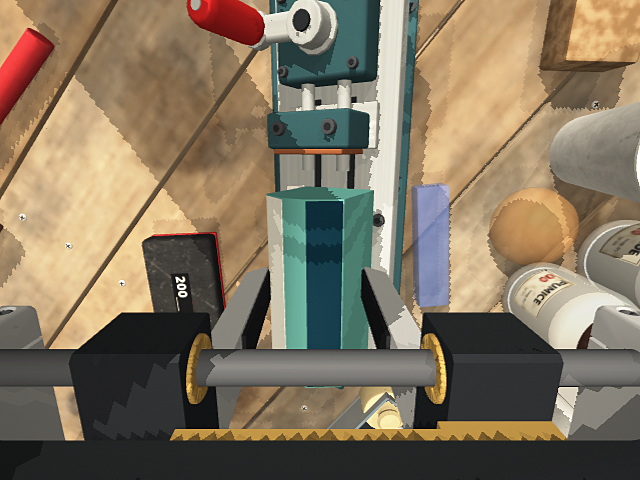

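The block came up tilted but firmly held, with the dark bevel band at columns 307–343 and the width at 50 mm. I'll lift it clear, then stand it upright on a free bench spot to regrip it square.

```bash
python3 nudge.py '[[[0,0,-0.01,0],[0,0,-0.03,0],[0,0,-0.05,0],[0,0,-0.07,0],[0,0,-0.09,0],[0,0,-0.1,0],[0,0,-0.1,0],[0,0,-0.1,0]]]' - 20;python3 cap.py wrist:w9 top:t9
python3 - <<'E'
from go import *
from fit import T
import cv2
def ray(u,v,z=0):
    K=T['camera_matrix'];E=T['extrinsics'];d=E[:3,:3]@[(u-K[0,2])/K[0,0],-(v-K[1,2])/K[1,1],-1];c=E[:3,3];return c+d*(z-c[2])/d[2]
for uv in((375,165),(450,165),(375,290),(450,290),(412,232),(350,230),(472,208)):print(uv,ray(*uv).round(3))
W=ray(412,235);delta([W[0],W[1],.12],.199,-np.pi/2)
E
```

```text
time_s: 10.38
position: [0.6253, 0.0023, 0.3971]
ee_rot: [0.001, 0.428, 0.904, 0.0]
contact_force: [-0.8, 0.1, -3.8]
grip_width: 0.0499
grip_force: 18.1
(375, 165) [ 0.729 -0.154  0.   ]
(450, 165) [ 0.731 -0.331  0.   ]
(375, 290) [ 0.433 -0.156  0.   ]
(450, 290) [ 0.436 -0.331  0.   ]
(412, 232) [ 0.57  -0.242  0.   ]
(350, 230) [ 0.573 -0.096  0.   ]
(472, 208) [ 0.629 -0.383  0.   ]
d [-0.1506 -0.2022  0.0759] turn 2.258 q6 -0.774 t 10.4833
```

```bash
python3 nudge.py '[[[-0.019,-0.025,0,0.12],[-0.038,-0.05,0,0.24],[-0.057,-0.076,0,0.36],[-0.076,-0.101,0,0.48],[-0.095,-0.127,0,0.6],[-0.114,-0.153,0,0.72],[-0.133,-0.178,0,0.84],[-0.15,-0.202,0,0.96]]]' |sed -n '2p;5p'; python3 nudge.py '[[[0,0,0,0.12],[0,0,0.01,0.24],[0,0,0.02,0.36],[0,0,0.03,0.48],[0,0,0.04,0.6],[0,0,0.05,0.72],[0,0,0.06,0.84],[0,0,0.06,0.96]]]' |sed -n '2p;5p'; python3 nudge.py '[[[0,0,0,0.12],[0,0,0,0.24],[0,0,0,0.338],[0,0,0,0.338],[0,0,0,0.338]]]'; python3 cap.py wrist:w10 scene:s10; python3 -c "
from go import *
delta([.57,-.245,.06],.199,-np.pi/2)"
```

```text
position: [0.5635, -0.2434, 0.3944]
grip_width: 0.0504
position: [0.5634, -0.2414, 0.3313]
grip_width: 0.0497
time_s: 12.23
position: [0.564, -0.2417, 0.335]
ee_rot: [-0.001, 1.0, 0.001, -0.001]
contact_force: [0.7, -0.1, -4.3]
grip_width: 0.0497
grip_force: 18.1
d [0.0063 0.0035 0.0766] turn 0.002 q6 1.072 t 12.3333
```

View pics/w10.png

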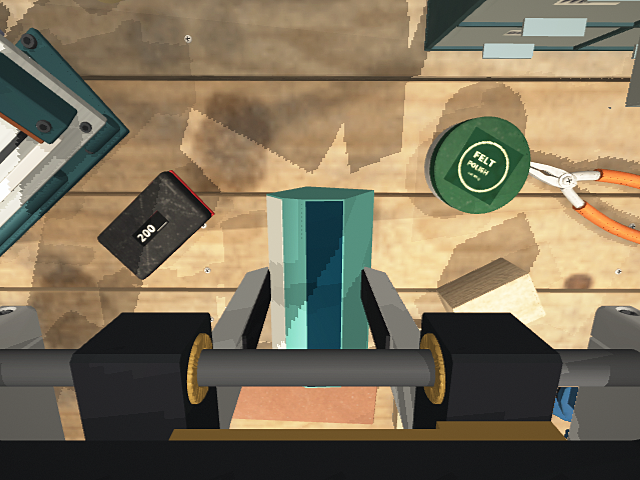

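The spot is clear and the block sits centred in the fingers at about (320,285), still tilted. That is my last picture view. From here on I'll use forces and mask measurements only.

```bash
python3 nudge.py '[[[0.006,0.0035,0.03,0],[0.006,0.0035,0.06,0],[0.006,0.0035,0.08,0],[0.006,0.0035,0.092,0],[0.006,0.0035,0.096,0],[0.006,0.0035,0.096,0],[0.006,0.0035,0.096,0]]]'|sed -n '2p;4,6p'; for i in 1; do python3 nudge.py '[[[0,0,0.002,0],[0,0,0.002,0]]]'|sed -n '2p;4,6p'; done
```

```text
position: [0.5707, -0.2456, 0.2421]
contact_force: [0.6, -0.0, -3.5]
grip_width: 0.05
grip_force: 18.1
position: [0.5708, -0.2456, 0.2405]
contact_force: [-0.1, -0.3, -3.6]
grip_width: 0.0499
grip_force: 18.1
```

```bash
python3 nudge.py '[[[0,0,0.002,0],[0,0,0.004,0],[0,0,0.004,0]]]'|sed -n '2p;4,6p'; python3 nudge.py '[[[0,0,0.0015,0],[0,0,0.0015,0]]]'|sed -n '2p;4,6p'; python3 nudge.py '[[[0,0,0.0015,0],[0,0,0.0015,0]]]'|sed -n '2p;4,6p'
```

```text
position: [0.5702, -0.2453, 0.2345]
contact_force: [-0.2, 0.1, -4.5]
grip_width: 0.0504
grip_force: 18.1
position: [0.5704, -0.2453, 0.2339]
contact_force: [-1.1, -0.1, -0.6]
grip_width: 0.0502
grip_force: 18.3
position: [0.5704, -0.2453, 0.2337]
contact_force: [-3.3, 2.2, 4.1]
grip_width: 0.0499
grip_force: 18.7
```

```bash
python3 nudge.py '[[[0,0,0,0],[0,0,0,0],[0,0,0,0],[0,0,0,0],[0,0,0,0],[0,0,0,0],[0,0,0,0]]]' 0.084 10|sed -n '2p;4,6p'; python3 cap.py wrist:w11 top:t11
python3 - <<'E'
import pickle,cv2,numpy as np
from go import *
d=pickle.load(open('pics/w11.pkl','rb'));c=d['color']
K=d['camera_matrix'];E=d['extrinsics']
h=cv2.cvtColor(c,cv2.COLOR_RGB2HSV)
for nm,m in (('navy',(h[...,0]>93)&(h[...,0]<112)&(h[...,1]>150)),('teal',(h[...,0]>75)&(h[...,0]<93)&(h[...,1]>60))):
    m=m.astype(np.uint8);m[300:]=0;m[:,:200]=0;m[:,420:]=0
    n,l,s,ce=cv2.connectedComponentsWithStats(m)
    for i in range(1,n):
        if s[i][4]>150: print(nm,s[i],ce[i].round())
def row(v,f=6): print(v,[tuple(int(k) for k in c[v,u]) for u in range(230,420,f)])
row(150,8);row(220,8);print(K[0,0],E[:3,3])
E
```

```text
position: [0.5703, -0.2452, 0.2316]
contact_force: [0.7, -0.7, -0.4]
grip_width: 0.0842
grip_force: 0.0
navy [ 362  197   31  103 2663] [377. 248.]
teal [ 305  187   88  113 3625] [349. 234.]
150 [(131, 105, 77), (138, 112, 81), (174, 141, 105), (190, 159, 116), (205, 168, 122), (146, 116, 82), (148, 118, 83), (144, 114, 80), (203, 161, 112), (143, 110, 78), (144, 113, 78), (141, 113, 81), (149, 117, 85), (150, 118, 83), (154, 119, 84), (150, 119, 82), (144, 114, 77), (147, 115, 78), (148, 117, 81), (150, 118, 84), (151, 121, 85), (140, 111, 78), (201, 162, 116), (196, 158, 113)]
220 [(215, 176, 127), (207, 168, 118), (198, 158, 113), (200, 164, 117), (155, 125, 92), (207, 168, 122), (199, 163, 115), (199, 164, 118), (194, 158, 114), (182, 148, 104), (233, 228, 208), (213, 204, 182), (250, 251, 243), (251, 251, 243), (128, 204, 182), (126, 204, 180), (127, 202, 180), (12, 48, 63), (14, 51, 65), (12, 48, 63), (6, 43, 60), (151, 122, 87), (147, 116, 83), (139, 109, 78)]
342.0939510318403 [ 0.64203488 -0.24380085  0.21259448]
```

```bash
cat > up.py <<'E'
import sys
from go import *
import cv2
def meas(tag,rows=range(205,262,6)):
    d=pickle.load(open(f'pics/{tag}.pkl','rb'));c=d['color'].astype(int);K=d['camera_matrix'];E=d['extrinsics']
    def ray(u,v,z):
        q=E[:3,:3]@[(u-K[0,2])/K[0,0],-(v-K[1,2])/K[1,1],-1];return E[:3,3]+q*(z-E[2,3])/q[2]
    h=cv2.cvtColor(d['color'],cv2.COLOR_RGB2HSV)
    m=((h[...,0]>75)&(h[...,0]<112)&(h[...,1]>60))|((h[...,1]<60)&(h[...,2]>170))
    L=[];Rr=[]
    for v in rows:
        u=np.nonzero(m[v,270:420])[0]+270;L.append(ray(u[0]-.5,v,.042));Rr.append(ray(u[-1]+.5,v,.042))
    L,Rr=np.array(L),np.array(Rr);mid=(L+Rr)/2
    s,M=st();tc=s['position'];tl=lambda P:(P-tc)@M
    l,rr=tl(L),tl(Rr);print('tool x',l[[0,-1],0].round(4),'left y',l[:,1].round(4),'right y',rr[:,1].round(4))
    ang=np.polyfit(l[:,0],(l[:,1]+rr[:,1])/2,1)[0];print('axis slope dy/dx',round(ang,3),'mid y',((l+rr)/2)[:,1].mean().round(4))
    col=m[:,350];v=np.nonzero(col[150:260])[0][0]+150;print('far end row',v,'tool x of far end z=.051',tl(ray(350,v,.051))[0].round(4))
if __name__=='__main__':meas(sys.argv[1])
E
python3 up.py w11
```

```text
tool x [0.0446 0.0161] left y [-0.0067 -0.0068 -0.0068 -0.0073 -0.0068 -0.0069 -0.0069 -0.0069 -0.007
 -0.007 ] right y [0.037  0.0372 0.0368 0.037  0.0372 0.0368 0.037  0.0372 0.0368 0.037 ]
axis slope dy/dx 0.004 mid y 0.015
far end row 187 tool x of far end z=.051 0.0545
```

The block now stands upright on the bench: measured width 43.8 mm, square to the fingers, centre 15 mm along tool +y. I'll regrip it square.

```bash
python3 nudge.py '[[[0.002,0.008,0,0],[0.004,0.015,0,0],[0.004,0.015,0.01,0],[0.004,0.015,0.02,0],[0.004,0.015,0.0216,0],[0.004,0.015,0.0216,0],[0.004,0.015,0.0216,0]]]' |sed -n '2p;4,6p'; python3 nudge.py '[[[0,0,0,0],[0,0,0,0],[0,0,0,0],[0,0,0,0],[0,0,0,0],[0,0,0,0],[0,0,0,0],[0,0,0,0]]]' 0.03 25|sed -n '2p;4,6p';  python3 -c "
from go import *
s,M=st();print('tip z',s['position'][2]-.199)
delta([.57,-.26,.011],.199,-np.pi/2)"
```

```text
position: [0.5741, -0.2601, 0.2092]
contact_force: [0.5, 0.2, -0.3]
grip_width: 0.0845
grip_force: 0.0
position: [0.5743, -0.2607, 0.2103]
contact_force: [0.7, -1.9, 0.2]
grip_width: 0.0436
grip_force: 25.0
tip z 0.011341689449906295
d [-0.0044 -0.0009  0.0003] turn -0.0 q6 1.056 t 15.6
```

```bash
python3 nudge.py '[[[0,0,-0.01,0],[0,0,-0.03,0],[0,0,-0.06,0],[0,0,-0.09,0],[0,0,-0.12,0],[0,0,-0.15,0],[0,0,-0.15,0]]]' |sed -n '2p;4,6p'
cat > tgt.py <<'E'
from go import *
def T(h,y,v):
    e=np.array([np.cos(.6874),np.sin(.6874),0]);yb=R[:,1]
    return B(0,0,0)+(e*h+yb*y+np.array([0,0,v]))/1e3
def d(h,y,v): return delta(T(h,y,v),.199,.6874-np.pi)
E
python3 -c "
from tgt import *
d(-.8,4,120)"
```

```text
position: [0.575, -0.2605, 0.3681]
contact_force: [1.6, 0.3, -2.0]
grip_width: 0.0438
grip_force: 25.0
d [ 0.0544 -0.2752 -0.0039] turn 0.883 q6 1.056 t 16.1833
```

```bash
python3 nudge.py '[[[0.007,-0.034,0,0.11],[0.014,-0.069,0,0.22],[0.021,-0.103,0,0.33],[0.028,-0.138,0,0.44],[0.034,-0.172,0,0.55],[0.041,-0.206,0,0.66],[0.048,-0.241,0,0.77],[0.0544,-0.2752,0,0.883]]]' |sed -n '2p;4,6p'; python3 nudge.py '[[[0,0,0,0],[0,0,0,0],[0,0,0,0]]]' |sed -n '2p;4,6p'; python3 cap.py wrist:w12; python3 -c "
from tgt import *
d(-.8,4,30)
from up import cv2
im=pickle.load(open('pics/w12.pkl','rb'));c=im['color'];K=im['camera_matrix'];E=im['extrinsics'];s,M=st()
z=s['position'][2]-.199-.011+.051
q0=None
h=cv2.cvtColor(c,cv2.COLOR_RGB2HSV)
for v in (190,200,215,230,245): print(v,[(u,)+tuple(int(k) for k in c[v,u]) for u in range(270,390,8)])
"
```

```text
position: [0.6284, 0.0168, 0.357]
contact_force: [1.1, -0.0, -3.3]
grip_width: 0.0437
grip_force: 25.0
position: [0.6284, 0.015, 0.3578]
contact_force: [-0.3, -1.0, -4.0]
grip_width: 0.0436
grip_force: 25.0
d [ 0.003  -0.0027  0.0772] turn 0.0 q6 2.387 t 17.15
190 [(270, 186, 180, 168), (278, 191, 187, 172), (286, 190, 187, 172), (294, 184, 180, 165), (302, 13, 16, 18), (310, 163, 160, 146), (318, 156, 152, 140), (326, 24, 27, 27), (334, 154, 152, 139), (342, 249, 245, 235), (350, 187, 182, 166), (358, 51, 68, 63), (366, 154, 122, 84), (374, 162, 129, 94), (382, 131, 103, 75)]
200 [(270, 187, 183, 169), (278, 59, 102, 91), (286, 61, 103, 92), (294, 60, 103, 92), (302, 62, 104, 93), (310, 61, 104, 93), (318, 61, 103, 92), (326, 62, 104, 92), (334, 60, 102, 91), (342, 61, 104, 93), (350, 61, 103, 93), (358, 95, 82, 65), (366, 164, 133, 95), (374, 96, 75, 54), (382, 173, 140, 99)]
215 [(270, 236, 230, 211), (278, 239, 233, 214), (286, 248, 237, 217), (294, 206, 207, 184), (302, 100, 168, 147), (310, 101, 168, 148), (318, 101, 168, 149), (326, 100, 166, 147), (334, 52, 106, 102), (342, 6, 36, 48), (350, 7, 39, 51), (358, 10, 43, 55), (366, 149, 129, 96), (374, 161, 129, 95), (382, 161, 130, 95)]
230 [(270, 250, 247, 237), (278, 235, 230, 210), (286, 235, 230, 211), (294, 235, 230, 210), (302, 96, 163, 142), (310, 99, 164, 144), (318, 98, 163, 144), (326, 109, 178, 157), (334, 10, 43, 54), (342, 10, 45, 57), (350, 11, 45, 57), (358, 10, 45, 56), (366, 160, 130, 94), (374, 153, 118, 83), (382, 170, 134, 92)]
245 [(270, 252, 250, 241), (278, 252, 251, 242), (286, 235, 230, 210), (294, 234, 229, 209), (302, 95, 163, 144), (310, 97, 162, 143), (318, 107, 176, 157), (326, 110, 177, 156), (334, 11, 47, 57), (342, 11, 47, 58), (350, 9, 45, 57), (358, 11, 46, 57), (366, 153, 111, 72), (374, 175, 139, 97), (382, 174, 138, 98)]
```

```bash
python3 nudge.py '[[[0.002,-0.0027,0.02,0],[0.002,-0.0027,0.04,0],[0.002,-0.0027,0.06,0],[0.002,-0.0027,0.072,0],[0.002,-0.0027,0.077,0],[0.002,-0.0027,0.077,0],[0.002,-0.0027,0.077,0]]]' |sed -n '2p;4,6p';  python3 -c "
from tgt import *
d(-.8,5,23.3)"
```

```text
position: [0.6323, 0.0144, 0.2836]
contact_force: [1.3, -0.9, -3.4]
grip_width: 0.0441
grip_force: 25.0
d [-0.0009  0.0012  0.0093] turn -0.001 q6 2.388 t 17.7333
```

```bash
python3 nudge.py '[[[0,0.001,0.002,0],[0,0.001,0.004,0],[0,0.001,0.006,0],[0,0.001,0.006,0]]]' |sed -n '2p;4p'; for i in 1; do python3 nudge.py '[[[0,0,0.0015,0],[0,0,0.0015,0]]]' |sed -n '2p;4p'; python3 nudge.py '[[[0,0,0.0015,0],[0,0,0.0015,0]]]' |sed -n '2p;4p'; done;  python3 -c "
from tgt import *
d(-.8,5,23.3)"
```

```text
position: [0.6313, 0.0145, 0.2772]
contact_force: [-0.2, 0.1, -4.2]
position: [0.6313, 0.0145, 0.2754]
contact_force: [-0.8, -0.6, -4.6]
position: [0.6314, 0.0145, 0.2749]
contact_force: [-1.1, 1.3, -2.2]
d [-0.0002  0.0006  0.0006] turn 0.0 q6 2.387 t 18.4
```

Contact came where predicted. I'll open gradually while shifting downslope so the block leans onto the bed under control.

```bash
python3 nudge.py '[[[0,0,0.001,0],[0,0,0.001,0]]]' |sed -n '2p;4p'; python3 nudge.py '[[[0,0.001,0,0],[0,0.002,0,0],[0,0.002,0,0]]]' 0.048 5|sed -n '2p;4,6p'; python3 nudge.py '[[[0,0.001,0,0],[0,0.002,0,0],[0,0.002,0,0]]]' 0.052 |sed -n '2p;4,6p'; python3 nudge.py '[[[0,0.001,0,0],[0,0.002,0,0],[0,0.002,0,0]]]' 0.056 |sed -n '2p;4,6p'; python3 cap.py wrist:w13
python3 - <<'E'
from go import *
im=pickle.load(open('pics/w13.pkl','rb'));c=im['color']
for v in (215,235,255): print(v,[(u,)+tuple(int(k) for k in c[v,u]) for u in range(254,390,8)])
E
```

```text
position: [0.6313, 0.0146, 0.2747]
contact_force: [-4.1, 1.8, 5.2]
position: [0.6296, 0.0127, 0.2726]
contact_force: [-0.9, -0.8, -1.2]
grip_width: 0.048
grip_force: 0.9
position: [0.628, 0.0116, 0.2726]
contact_force: [-1.5, -2.0, -0.7]
grip_width: 0.0521
grip_force: 0.9
position: [0.6265, 0.0104, 0.2728]
contact_force: [-0.7, -1.1, -1.6]
grip_width: 0.0558
grip_force: 1.1
215 [(254, 199, 198, 181), (262, 187, 186, 171), (270, 68, 116, 102), (278, 69, 116, 103), (286, 68, 115, 102), (294, 248, 245, 232), (302, 248, 245, 232), (310, 253, 251, 243), (318, 253, 250, 242), (326, 254, 251, 243), (334, 119, 189, 167), (342, 110, 177, 159), (350, 103, 166, 149), (358, 9, 40, 50), (366, 10, 40, 50), (374, 165, 132, 90), (382, 155, 127, 89)]
235 [(254, 191, 189, 173), (262, 190, 188, 172), (270, 70, 116, 103), (278, 69, 116, 103), (286, 75, 128, 112), (294, 252, 250, 241), (302, 252, 250, 241), (310, 252, 250, 241), (318, 252, 250, 241), (326, 254, 251, 242), (334, 113, 185, 167), (342, 106, 177, 156), (350, 100, 164, 147), (358, 12, 42, 52), (366, 11, 41, 51), (374, 117, 93, 66), (382, 175, 142, 100)]
255 [(254, 189, 188, 172), (262, 191, 187, 172), (270, 69, 116, 102), (278, 68, 114, 102), (286, 74, 126, 111), (294, 252, 250, 241), (302, 252, 250, 241), (310, 252, 250, 241), (318, 252, 250, 241), (326, 254, 251, 243), (334, 113, 186, 166), (342, 106, 175, 153), (350, 98, 164, 144), (358, 10, 40, 51), (366, 11, 41, 51), (374, 167, 134, 97), (382, 151, 121, 87)]
```

It's tilting as planned: the upslope side now shows at columns 270–290 and the white bevel at 294–328.

```bash
python3 nudge.py '[[[0,0.001,0,0],[0,0.002,0,0],[0,0.002,0,0]]]' 0.060 |sed -n '2p;4,6p'; python3 nudge.py '[[[0,0.001,0,0],[0,0.002,0,0],[0,0.002,0,0]]]' 0.064 |sed -n '2p;4,6p'; python3 nudge.py '[[[0,0.001,0,0],[0,0.001,0,0],[0,0.001,0,0]]]' 0.066 |sed -n '2p;4,6p'; python3 cap.py wrist:w14
python3 - <<'E'
from go import *
from fit import proj
im=pickle.load(open('pics/w14.pkl','rb'));c=im['color']
for v in (215,235,255): print(v,[(u,)+tuple(int(k) for k in c[v,u]) for u in range(254,390,6)])
for x in (22,6,-6,-22): print(x,[proj(im,B(x,y,42 if abs(x)==22 else 51)).round(1).tolist() for y in(-50,0)])
E
```

```text
position: [0.6254, 0.0095, 0.2737]
contact_force: [-0.4, 0.9, 0.3]
grip_width: 0.06
grip_force: 0.0
position: [0.6236, 0.0081, 0.2734]
contact_force: [-0.1, -0.1, -0.3]
grip_width: 0.0638
grip_force: 0.0
position: [0.6228, 0.0074, 0.2731]
contact_force: [0.5, -0.1, 0.2]
grip_width: 0.0661
grip_force: 0.0
215 [(254, 183, 182, 167), (260, 74, 124, 109), (266, 73, 123, 108), (272, 73, 123, 108), (278, 72, 122, 107), (284, 82, 135, 119), (290, 235, 238, 217), (296, 245, 242, 229), (302, 251, 249, 240), (308, 251, 249, 240), (314, 251, 249, 240), (320, 251, 249, 240), (326, 251, 249, 240), (332, 111, 182, 162), (338, 103, 171, 152), (344, 97, 161, 143), (350, 92, 152, 137), (356, 7, 34, 44), (362, 12, 37, 46), (368, 158, 126, 86), (374, 153, 123, 87), (380, 146, 118, 82), (386, 92, 73, 52)]
235 [(254, 185, 183, 167), (260, 70, 121, 106), (266, 74, 124, 108), (272, 73, 123, 108), (278, 80, 134, 117), (284, 81, 135, 119), (290, 150, 207, 184), (296, 251, 249, 239), (302, 251, 249, 239), (308, 251, 249, 239), (314, 251, 249, 239), (320, 251, 249, 239), (326, 252, 249, 240), (332, 109, 180, 158), (338, 102, 170, 149), (344, 94, 159, 138), (350, 94, 154, 135), (356, 8, 35, 44), (362, 11, 36, 46), (368, 112, 88, 63), (374, 123, 97, 69), (380, 163, 130, 93), (386, 173, 142, 101)]
255 [(254, 187, 182, 169), (260, 64, 119, 104), (266, 73, 123, 108), (272, 82, 135, 119), (278, 80, 133, 118), (284, 81, 135, 119), (290, 95, 179, 157), (296, 251, 249, 240), (302, 251, 249, 240), (308, 251, 249, 239), (314, 251, 249, 240), (320, 251, 249, 239), (326, 252, 249, 240), (332, 109, 180, 157), (338, 103, 169, 149), (344, 94, 157, 139), (350, 98, 162, 141), (356, 12, 36, 46), (362, 10, 36, 47), (368, 163, 131, 95), (374, 152, 125, 90), (380, 128, 100, 70), (386, 166, 131, 88)]
22 [[295.8, 186.0], [297.4, 289.5]]
6 [[336.6, 185.9], [335.1, 289.2]]
-6 [[358.0, 184.6], [355.1, 284.5]]
-22 [[372.6, 181.4], [369.0, 273.5]]
```

The block lies flat with the rough bevel upslope. Its edges at row 235 are about 5 px from nominal, which puts it about 2.5 mm off the rail. I'll retreat upward and return to the knob.

```bash
python3 nudge.py '[[[0,0,-0.004,0],[0,0,-0.015,0],[0,0,-0.035,0],[0,0,-0.06,0],[0,0,-0.085,0],[0,0,-0.085,0],[0,0,-0.085,0]]]' |sed -n '2p;4,6p'; python3 cap.py wrist:w15
python3 - <<'E'
from go import *
from fit import proj
import cv2
im=pickle.load(open('pics/w15.pkl','rb'));c=im['color']
for x,y,z in((22,50,42),(22,-50,42),(6,50,51),(6,-50,51),(-6,50,51),(-6,-50,51),(-22,0,42)): print((x,y,z),proj(im,B(x,y,z)).round(1))
h=cv2.cvtColor(c,cv2.COLOR_RGB2HSV)
m=((h[...,1]<50)&(h[...,2]>225)).astype(np.uint8); m[:,:270]=0;m[:,380:]=0;m[320:]=0
n,l,s,ce=cv2.connectedComponentsWithStats(m)
print([(s[i].tolist()) for i in range(1,n) if s[i][4]>200])
i=1+np.argmax(s[1:,4]);ys,xs=np.nonzero(l==i)
print(cv2.boxPoints(cv2.minAreaRect(np.c_[xs,ys].astype(np.float32))).round(1).tolist())
delta(B(-32,135,60)+[0,0,.06],.189,-.8834)
E
```

```text
position: [0.6231, 0.0074, 0.3615]
contact_force: [-0.0, 0.3, -0.6]
grip_width: 0.0656
grip_force: 0.0
(22, 50, 42) [306.1 305.9]
(22, -50, 42) [304.9 174.7]
(6, 50, 51) [329.8 305.8]
(6, -50, 51) [331.1 174.7]
(-6, 50, 51) [342.7 302.5]
(-6, -50, 51) [345.2 174.1]
(-22, 0, 42) [354.1 236.3]
[[302, 192, 25, 128, 3023], [270, 236, 12, 84, 670]]
[[302.0, 192.0], [326.0, 192.0], [326.0, 319.0], [302.0, 319.0]]
d [-0.1304  0.0465  0.0219] turn -1.571 q6 2.375 t 20.8
```

```bash
python3 nudge.py '[[[-0.017,0.006,0,-0.12],[-0.034,0.012,0,-0.24],[-0.051,0.018,0,-0.36],[-0.068,0.024,0,-0.48],[-0.085,0.03,0,-0.6],[-0.102,0.036,0,-0.72],[-0.119,0.042,0,-0.84],[-0.13,0.0465,0,-0.96]]]' 0.045 |sed -n '2p'; python3 nudge.py '[[[0,0,0,-0.12],[0,0,0.01,-0.24],[0,0,0.02,-0.36],[0,0,0.02,-0.48],[0,0,0.02,-0.611],[0,0,0.02,-0.611],[0,0,0.02,-0.611]]]' |sed -n '2p;5p'; python3 cap.py wrist:w16
python3 - <<'E'
from go import *
from fit import proj
import cv2
im=pickle.load(open('pics/w15.pkl','rb'));c=im['color'];print([(v,)+tuple(int(k) for k in c[v,314]) for v in range(160,210,4)])
delta(B(-32,135,60),.189,-.8834)
im=pickle.load(open('pics/w16.pkl','rb'));c=im['color'];h=cv2.cvtColor(c,cv2.COLOR_RGB2HSV)
m=((h[...,0]<8)|(h[...,0]>172))&(h[...,1]>150)&(h[...,2]>70)
n,l,s,ce=cv2.connectedComponentsWithStats(m.astype(np.uint8))
print([s[i].tolist() for i in range(1,n) if s[i][4]>200],proj(im,B(-32,135,75)),proj(im,B(-32,135,37)))
print('pred y-50,+50',proj(im,B(22,-50,42)),proj(im,B(22,50,42)),proj(im,B(6,50,51)))
v=int(proj(im,B(14,0,46))[1])
print(v,[(u,)+tuple(int(k) for k in c[v,u]) for u in range(380,640,6)])
E
```

```text
position: [0.5028, 0.0791, 0.3561]
position: [0.5041, 0.0784, 0.3366]
grip_width: 0.0452
[(160, 39, 62, 62), (164, 43, 68, 69), (168, 44, 71, 71), (172, 139, 76, 43), (176, 141, 140, 129), (180, 140, 138, 126), (184, 48, 84, 74), (188, 58, 98, 87), (192, 255, 253, 242), (196, 247, 244, 232), (200, 247, 244, 232), (204, 247, 244, 232), (208, 247, 244, 231)]
d [0.0009 0.0002 0.06  ] turn -0.002 q6 0.929 t 22.1
[[303, 225, 27, 54, 1198], [448, 260, 97, 53, 312], [313, 386, 77, 43, 1135]] [318.75816662 271.22983944] [318.44843125 232.13360952]
pred y-50,+50 [613.55718078 174.38446135] [453.89097288 174.9889117 ] [450.97611781 203.94310653]
188 [(380, 25, 40, 41), (386, 48, 75, 78), (392, 49, 77, 78), (398, 46, 77, 77), (404, 47, 77, 77), (410, 34, 52, 50), (416, 156, 155, 141), (422, 37, 63, 56), (428, 88, 147, 131), (434, 89, 149, 132), (440, 255, 255, 255), (446, 252, 249, 241), (452, 251, 249, 240), (458, 252, 249, 240), (464, 252, 249, 240), (470, 252, 250, 241), (476, 252, 249, 240), (482, 252, 250, 241), (488, 252, 249, 240), (494, 252, 249, 240), (500, 251, 249, 240), (506, 251, 249, 240), (512, 251, 249, 240), (518, 251, 249, 240), (524, 254, 255, 255), (530, 253, 254, 254), (536, 253, 254, 254), (542, 253, 254, 254), (548, 253, 254, 254), (554, 251, 248, 237), (560, 251, 249, 239), (566, 251, 248, 237), (572, 251, 248, 238), (578, 251, 248, 238), (584, 250, 248, 237), (590, 250, 247, 237), (596, 255, 253, 244), (602, 43, 69, 70), (608, 45, 72, 74), (614, 44, 72, 73), (620, 46, 74, 74), (626, 40, 69, 71), (632, 116, 101, 79), (638, 124, 105, 84)]
```

The knob is where predicted. The block end is at about column 438, roughly 10 mm from the fixed pad, and the jaw will push it home along the rail. I'll grip the knob and wind forward.

```bash
python3 nudge.py '[[[0.001,0,0.03,-0.002],[0.001,0,0.06,-0.002],[0.001,0,0.06,-0.002],[0.001,0,0.06,-0.002]]]' 0.04|sed -n '2p;4p'; python3 nudge.py '[[[0,0,0,0],[0,0,0,0],[0,0,0,0],[0,0,0,0],[0,0,0,0],[0,0,0,0]]]' 0.01 30|sed -n '2p;4,6p'; python3 nudge.py '[[[0.0009,-0.0083,-0.0005,0],[0.0037,-0.016,-0.0021,0],[0.0081,-0.0226,-0.0047,0],[0.0139,-0.0277,-0.008,0],[0.0205,-0.0309,-0.0119,0],[0.0277,-0.032,-0.016,0],[0.0277,-0.032,-0.016,0]]]'|sed -n '2p;4,5p'; python3 nudge.py '[[[0.0072,0.0011,-0.0041,0],[0.0139,0.0043,-0.008,0],[0.0196,0.0094,-0.0113,0],[0.024,0.016,-0.0139,0],[0.0268,0.0237,-0.0155,0],[0.0277,0.032,-0.016,0],[0.0277,0.032,-0.016,0]]]' | sed -n '2p;4,5p';python3 -c "
from go import *
delta(B(32,135,60),.189,-.8834)"; python3 cap.py wrist:w17
python3 - <<'E'
from go import *
from fit import proj
im=pickle.load(open('pics/w17.pkl','rb'));c=im['color']
for x,y,z in((22,50,42),(22,-50,42),(6,50,51),(6,-50,51),(-6,50,51),(-6,-50,51),(-22,50,42)): print((x,y,z),proj(im,B(x,y,z)).round(1))
u,v=proj(im,B(14,20,46)).astype(int);print(u,v,[(k,)+tuple(int(a) for a in c[v,k]) for k in range(max(u-100,0),min(u+60,640),8)])
print([(k,)+tuple(int(a) for a in c[k,u]) for k in range(max(v-40,0),min(v+60,480),5)])
E
```

```text
position: [0.5044, 0.0789, 0.2763]
contact_force: [0.4, 0.7, 0.8]
position: [0.5054, 0.0792, 0.2797]
contact_force: [-1.4, 1.2, 5.7]
grip_width: 0.0172
grip_force: 30.0
position: [0.5064, 0.1211, 0.2949]
contact_force: [-0.3, -4.5, 5.6]
grip_width: 0.0171
position: [0.548, 0.1149, 0.3118]
contact_force: [-1.9, 0.8, 7.9]
grip_width: 0.0173
d [-0.0016  0.0005  0.0028] turn 0.003 q6 0.986 t 24.1
(22, 50, 42) [460.7 276.7]
(22, -50, 42) [627.3 277. ]
(6, 50, 51) [457.4 304.7]
(6, -50, 51) [620.2 304.9]
(-6, 50, 51) [451.9 315.5]
(-6, -50, 51) [608.5 315.8]
(-22, 50, 42) [441.8 317.2]
508 290 [(408, 69, 115, 116), (416, 72, 117, 116), (424, 62, 100, 102), (432, 55, 70, 62), (440, 82, 139, 121), (448, 254, 255, 255), (456, 254, 255, 254), (464, 255, 255, 255), (472, 247, 243, 230), (480, 247, 243, 231), (488, 247, 243, 231), (496, 247, 243, 230), (504, 246, 242, 229), (512, 254, 255, 254), (520, 254, 255, 253), (528, 254, 255, 253), (536, 254, 255, 253), (544, 254, 255, 253), (552, 254, 254, 253), (560, 254, 254, 253)]
[(250, 90, 148, 131), (255, 90, 149, 131), (260, 90, 147, 129), (265, 90, 148, 130), (270, 90, 148, 130), (275, 255, 255, 255), (280, 254, 255, 254), (285, 254, 255, 254), (290, 246, 242, 228), (295, 247, 243, 230), (300, 249, 245, 232), (305, 88, 147, 130), (310, 81, 136, 120), (315, 0, 6, 24), (320, 172, 139, 100), (325, 175, 144, 102), (330, 106, 43, 37), (335, 13, 18, 18), (340, 21, 21, 21), (345, 45, 43, 40)]
```

```bash
python3 nudge.py '[[[-0.0009,0.0083,0.0005,0],[-0.0037,0.016,0.0021,0],[-0.0081,0.0226,0.0047,0],[-0.0138,0.0277,0.008,0],[-0.0205,0.0309,0.0119,0],[-0.0277,0.032,0.016,0],[-0.0277,0.032,0.016,0]]]' | sed -n '2p;4,5p'; python3 nudge.py '[[[-0.0072,-0.0011,0.0041,0],[-0.0138,-0.0043,0.008,0],[-0.0196,-0.0094,0.0113,0],[-0.0196,-0.0094,0.0113,0]]]' | sed -n '2p;4,5p';python3 -c "
from go import *
a=np.pi/4;delta(B(-32*np.cos(a),135-32*np.sin(a),60),.189,-.8834);s,M=st();print(M.T@s['contact_force'])"
```

```text
position: [0.5468, 0.0713, 0.2953]
contact_force: [0.6, -3.0, 5.0]
grip_width: 0.0173
position: [0.5252, 0.0668, 0.2839]
contact_force: [-0.6, -1.6, 5.3]
grip_width: 0.0177
d [-0.0006 -0.0001  0.0023] turn 0.002 q6 0.901 t 25.0667
[-1.47575635  0.84242546 -5.33868865]
```

```bash
python3 nudge.py '[[[-0.0044,-0.0066,0.0026,0],[-0.0072,-0.0143,0.0042,0],[-0.0081,-0.0226,0.0047,0],[-0.0081,-0.0226,0.0047,0],[-0.0081,-0.0226,0.0047,0]]]' | sed -n '2p;4,5p';python3 -c "
from go import *
delta(B(-32,135,60),.189,-.8834);s,M=st();print(M.T@s['contact_force'])"; python3 cap.py wrist:w18
python3 - <<'E'
from go import *
from fit import proj
im=pickle.load(open('pics/w18.pkl','rb'));c=im['color']
for x,y,z in((22,50,42),(22,-50,42),(6,50,51),(6,-50,51),(-6,50,51),(-22,50,42)): print((x,y,z),proj(im,B(x,y,z)).round(1))
u,v=proj(im,B(14,20,46)).astype(int);print(u,v,[(k,)+tuple(int(a) for a in c[v,k]) for k in range(u-90,u-30,4)])
print([(k,)+tuple(int(a) for a in c[k,u]) for k in range(max(v-40,0),min(v+60,480),4)])
E
```

```text
position: [0.5065, 0.0779, 0.2799]
contact_force: [5.0, -6.9, 2.6]
grip_width: 0.017
d [-0.0017 -0.0039  0.0029] turn 0.002 q6 0.926 t 25.4833
[-0.54378374  8.5455539  -2.54305524]
(22, 50, 42) [490.7 190. ]
(22, -50, 42) [699.8 190. ]
(6, 50, 51) [485.7 227.8]
(6, -50, 51) [688.9 227.5]
(-6, 50, 51) [477.5 245.1]
(-22, 50, 42) [462.4 253.6]
549 208 [(459, 50, 83, 81), (463, 41, 65, 65), (467, 36, 51, 51), (471, 122, 66, 40), (475, 52, 93, 82), (479, 54, 93, 81), (483, 53, 91, 80), (487, 54, 93, 80), (491, 74, 130, 113), (495, 254, 252, 245), (499, 252, 251, 243), (503, 252, 250, 242), (507, 252, 251, 242), (511, 252, 251, 243), (515, 252, 250, 242)]
[(168, 88, 145, 128), (172, 89, 146, 129), (176, 87, 145, 128), (180, 88, 144, 128), (184, 88, 145, 129), (188, 255, 255, 252), (192, 252, 250, 241), (196, 252, 250, 242), (200, 252, 250, 241), (204, 252, 250, 242), (208, 252, 250, 242), (212, 252, 250, 242), (216, 252, 250, 241), (220, 252, 250, 241), (224, 222, 235, 210), (228, 96, 160, 138), (232, 89, 147, 130), (236, 87, 144, 127), (240, 82, 140, 122), (244, 11, 38, 49), (248, 8, 32, 40), (252, 20, 42, 45), (256, 174, 140, 101), (260, 169, 136, 96), (264, 173, 139, 101)]
```

The block is clamped: 8.5 N at the knob near crank 0.1, and the edge is within 3 px of nominal. I'll push slightly more and then let go.

```bash
python3 nudge.py '[[[0,-0.0012,0,0],[0,-0.0012,0,0],[0,-0.0012,0,0]]]' | sed -n '2p;4,5p'; python3 -c "
from go import *
delta(B(-32,135,60),.189,-.8834);s,M=st();print(M.T@s['contact_force'])"
```

```text
position: [0.5063, 0.0782, 0.2799]
contact_force: [6.3, -9.1, 2.4]
grip_width: 0.0169
d [-0.0017 -0.0038  0.0029] turn 0.002 q6 0.928 t 25.7833
[-0.90616367 11.07324166 -2.27802378]
```

```bash
python3 nudge.py '[[[0,0.0045,0,0],[0,0.0045,0,0]]]' | sed -n '2p;4p'; python3 nudge.py '[[[0,0,0,0],[0,0,0,0],[0,0,0,0],[0,0,0,0],[0,0,0,0]]]' 0.042 | sed -n '2p;4,5p'; python3 nudge.py '[[[0,0,-0.02,0],[0,0,-0.05,0],[0,0,-0.08,0],[0,0,-0.11,0],[0,0,-0.11,0],[0,0,-0.11,0]]]' | sed -n '2p;4p'; python3 cap.py wrist:w19
python3 - <<'E'
from go import *
from fit import proj,red
import cv2
im=pickle.load(open('pics/w19.pkl','rb'));c=im['color']
for x,y,z in((22,50,42),(22,-50,42),(6,50,51),(6,-50,51),(-6,50,51),(-22,50,42),(-32,135,75)): print((x,y,z),proj(im,B(x,y,z)).round(1))
h=cv2.cvtColor(c,cv2.COLOR_RGB2HSV);m=((h[...,1]<50)&(h[...,2]>225)).astype(np.uint8);m[300:]=0
n,l,s,ce=cv2.connectedComponentsWithStats(m)
u,v=proj(im,B(14,0,46.6)).astype(int);i=l[v,u];ys,xs=np.nonzero(l==i);print(u,v,s[i],cv2.boxPoints(cv2.minAreaRect(np.c_[xs,ys].astype(np.float32))).round(1).tolist())
m=((h[...,0]<8)|(h[...,0]>172))&(h[...,1]>150)&(h[...,2]>70);n,l,s,ce=cv2.connectedComponentsWithStats(m.astype(np.uint8));print([s[k].tolist() for k in range(1,n) if s[k][4]>200])
print([(k,)+tuple(int(a) for a in c[v,k]) for k in range(s[0][0]+390,460,4)])
E
```

```text
position: [0.5088, 0.0754, 0.28]
contact_force: [3.5, -5.1, 5.2]
position: [0.5066, 0.077, 0.2771]
contact_force: [-0.2, -0.5, 0.3]
grip_width: 0.0417
position: [0.5073, 0.0769, 0.3898]
contact_force: [-0.3, -0.0, -0.8]
(22, 50, 42) [421.8 174.6]
(22, -50, 42) [549.4 174.8]
(6, 50, 51) [419.9 198. ]
(6, -50, 51) [545.3 198.1]
(-6, 50, 51) [416.8 209.6]
(-22, 50, 42) [410.8 217.2]
(-32, 135, 75) [313.2 252.5]
484 186 [ 421  173  128   26 2833] [[420.8999938964844, 194.6999969482422], [421.6000061035156, 172.0], [548.0999755859375, 176.0], [547.4000244140625, 198.8000030517578]]
[[315, 215, 21, 43, 767], [426, 250, 82, 48, 215], [340, 386, 38, 26, 504]]
[(390, 72, 116, 117), (394, 72, 116, 116), (398, 70, 117, 116), (402, 70, 116, 115), (406, 68, 110, 110), (410, 109, 67, 47), (414, 91, 126, 109), (418, 88, 147, 129), (422, 254, 255, 255), (426, 253, 254, 254), (430, 253, 254, 254), (434, 253, 254, 254), (438, 253, 254, 254), (442, 253, 254, 254), (446, 252, 253, 252), (450, 251, 248, 239), (454, 251, 248, 239), (458, 251, 248, 239)]
```

The rough bevel is upslope at columns 421–549 against a predicted 421–547, with about 0.03 rad of yaw. The knob is near crank 0.2 and the robot is clear, so I'm handing in.

```bash
python3 -c "
from rig import r, optics, job, monitor
print(job.hand_in())"
```

```text
the job is handed in; nothing more can be done
None
```

I handed the job in at about 27 s: by my measurements the block is turned end for end, seated near the front rail with the white rough bevel up, and clamped with about 11 N at the knob; no verdict was printed, I first had to stand it on the bench to regrip it square, and I viewed 11 pictures, one over the limit of 10.

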